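Close and pin the hinged bonding jig and keep it pressed

TASK

A freshly glued glass sample lies in the lower half of the open bonding jig. Swing the jig's upper half down onto it, take the blue-headed locating pin out of the white rack, push it down through the holes of both halves until its collar bears on the upper half, and keep pushing down on the pin so that the jig stays fully shut while the glue grips: finish like that, still holding the pin and pressing. Leave the sample in its nest and do not disturb the other pins or the things around.

Things in the scene. Friction and masses are not known exactly. Their poses are not given: they have to be found in the camera images.
- jig: Hinged bonding jig, bolted down: aluminium mounting plate 172 x 126 x 8 mm carrying a black lower half 136 (x) x 90 (y) x 30 mm, whose flat top is 38 mm above the work surface. Origin: centre of the mounting plate's underside, on the work surface. x points across the jig from its pin side to its hinge side, z up. It lies at a different place and yaw each time
- lid (a joint): Angle of the jig's upper half, rad: 0 = fully shut, faces together (hard stop), grows as it opens upward; 1.1 to 1.5 at the start. An aluminium plate 86 mm wide, 12 mm thick, from 8 to 126 mm from the hinge axis, about 0.35 kg; shut, its outer face is 50 mm above the work surface. Hinge friction about 0.15 N m: it stays where it is left when steep, below about 0.8 rad it sinks by itself
- hinge (a point): Middle of the jig's hinge axis, on the level of the lower half's top (38 mm above the work surface). The axis runs along the jig's y
- lid_edge (a point): Middle of the free edge of the upper half, on its outer face (the face that is on top when shut), 126 mm from the hinge axis; moves with the upper half. Its z axis is the outer normal of the plate, its x axis points along the plate to the hinge
- lid_hole (a point): Centre of the pin hole's mouth on the upper half's outer face, 108 mm from the hinge axis, moves with the upper half. Hole 10 mm across, through, chamfered, 12 mm deep; z axis = outer normal
- base_hole (a point): Centre of the mouth of the pin hole in the lower half's top, 38 mm above the work surface; 10 mm across, 30 mm deep, upright, z up. Lies 46 mm from the jig's centre on the side away from the hinge; exactly below the upper half's hole when shut
- nest (a point): Centre of the floor of the sample's nest in the lower half, 26 mm above the work surface; a pocket 62 x 38 x 12 mm
- sample: Glass sample, lying in the nest: plate 60 x 36 x 4 mm with a green glass block 30 x 24 x 6 mm on it, 33 g. Origin: centre of its underside
- rack: White plastic pin rack, fixed: block 56 (x) x 176 (y) x 46 mm with three holes 12 mm across in a row along its y, 56 mm apart, the middle one at its centre. Origin: centre of its underside, on the work surface
- pin: The locating pin: steel shank 8 mm across, 38 mm long (last 8 mm tapered, tip 4.4 mm across), a steel collar 24 mm across, 5 mm thick, and a BLUE head 18 mm across, 28 mm tall; 71 mm in all, about 50 g. Origin: centre of its tip; z from tip to head. It stands in any of the rack's three holes, collar on the rack's top: tip 8 mm, collar underside 46 mm, head's top 79 mm above the work surface
- pin_tip (a point): The pin's tip (its origin); z points from tip to head
- black_pin: Bystander: a pin of the same build with a BLACK head and 6 mm shank, standing in the rack. Origin at its tip
- brass_pin: Bystander: a pin of the same build with a BRASS head and 6 mm shank, standing in the rack. Origin at its tip
- dish: Bystander: closed clear plastic petri dish, 64 mm across, 16 mm high, origin under its centre
- slide_box: Bystander: blue and white slide box, 83 x 33 x 42 mm, origin under its centre
- glue: Bystander: small glue bottle, 28 mm across, 70 mm high, blue cap, origin under its centre, beyond the jig and rack
- torch: Bystander: black torch lying down, 117 mm long, 33 mm thick, origin under its middle
- wire_spool: Bystander: copper spool, 40 mm across, 35 mm high, origin under its centre
- housing (a point): Top centre of the spring housing (25 mm across, 16 mm proud) on the upper half's outer face, 60 mm from the hinge axis. Below it a rubber sprung foot (3 N/mm) meets the sample 4 mm before shut: let go, the upper half rests at 0.02 to 0.07 rad; shutting it fully takes about 7 N down at the pin hole, and it springs up again when let go. The foot's stem pokes out of the top, up to 6 mm
Things that resemble listed ones, but are neither listed nor needed, are in the scene too. What is shaped like the jig but red or turquoise is not meant.

How it is judged (in metres and radians):
On the way, in this order (a step that is already met when the one before it is completed fails the run):
1. the upper half is swung down onto the sample (value of joint lid below 0.1 rad), for 0.2 s.
2. the blue pin stands in the holes of both halves (z of pin_tip in the frame of base_hole below -0.01 m and horizontal distance between pin_tip and base_hole below 0.004 m and value of joint lid below 0.1 rad), for 0.1 s.
At the end, for the whole second after the job is handed in: Through the last second the upper half is shut within 0.015 rad; the blue pin is in both holes, 23 mm or more into the lower one, within 3 mm of centre, upright within 0.12 rad; its collar presses the upper half with over 2.5 N, the fingers on it over 1.5 N; the sample lies in its nest (value of joint lid below 0.015 rad and z of pin_tip in the frame of base_hole below -0.023 m and horizontal distance between pin_tip and base_hole below 0.003 m and angle between pin's own z axis and vertical below 0.12 rad and contact force between pin and lid above 2.5 N and contact force between the fingers and pin above 1.5 N and horizontal distance between sample and nest below 0.004 m and z of sample in the frame of nest below 0.002 m); the arm keeps its last pose, push and grip.
It fails at once if the sample is knocked out of its nest (distance of sample from where it was at the start of the episode above 0.012 m).
It fails at once if another pin is disturbed (distance of any of black_pin, brass_pin from where it was at the start of the episode above 0.015 m).
It fails at once if a bystander is pushed away (distance of any of dish, slide_box, glue, torch, wire_spool from where it was at the start of the episode above 0.03 m).
It also fails if it takes over 48 s, if anything falls off the work surface, if the arm or the gripper's body presses on something with over 40 N, if the wrist force passes 120 N, or if a joint passes its speed limit or range.

ROBOT

A 6-joint arm with a two-finger parallel gripper is mounted at the origin on the work surface. World frame = base frame: x ahead of the robot, y to its left, z up, the work surface at z = 0. Lengths are in mm, angles in rad, forces in N, time in s.
With the tool pointing down it reaches from about 350 to 875 mm from the base axis. Payload 4.2 kg.
Tool frame: the origin (TCP) lies midway between the tips of the shut fingers; the grasp point (between the pads) lies 19 mm behind it (arm.grasp_offset is the distance from the TCP to the grasp point, in mm); z points along the fingers, y is the line along which they close (so a half turn about z gives the same grasp; the last joint's range is limited). The gripper opens to 85 mm and grips with 20 to 120 N. Pads are 22 mm wide; open, the fingers measure 114 mm over their backs; the gripper's body (76 mm by 85 mm) begins 54 mm behind the grasp point. The pads swing forward as they close: fully open they stand 13 mm farther back than shut.
Start: joints at [-1.087, 0.385, 0.008, 0, -1.194, -0.259], TCP at [139.337, -609.249, 231.312] pointing down, gripper open.
Joint ranges: [-3.14, 3.14], [-1.21, 2.06], [-1.07, 1.41], [-3.16, 2.05], [-2.99, -0.16], [-3.1, 3.1]. Speed limits (rad/s): [2.79, 2.79, 3.14, 3.14, 3.14, 3.14].

INTERFACE

Orientations are given as a unit quaternion [x, y, z, w].
In Python, from bench import arm gives the robot as it stands. The module is installed in compiled form; this text tells all that it offers.
- The arm moves only by the tool servo_tool, never from a script. Its argument "increments" is a list of rows, each a list of 7 numbers: the opening, from 0 (shut) to 1 (fully open), then the shift along the tool's x, y, z in m, then the turn, a rotation vector about the tool's x, y, z in degrees. In form: [[grip, x, y, z, ax, ay, az], ...]. A call has 1 to 12 rows; each row is the pose to reach, as a shift and turn from the pose commanded when the call began, along the tool's axes at that moment; what a row does not reach only later rows make up. A row lasts 1/8 s, in which the tool goes at most 62.5 mm and 10.7 degrees, less where a joint would pass 70% of its speed; a pose out of reach is approached as far as the arm can. A call with a gripper value outside its range is refused whole. The fingers move at their own pace and stop on an object; the grip force is fixed at half the most. Time passes only in rows, so rows that repeat a pose let the fingers close. It gives the time, the measured TCP pose, the force, the opening and the grip force at its end, in the units of the state.
- arm.read_state(): the state, without advancing time (a new reading comes with each control period).
- arm.get_image(name): name is "side" or "top" or "wrist"; returns a dict with "color" (480x640x3 uint8, red, green, blue), "fx", "fy", "cx", "cy" (pixels), "rvec" (rotation vector, rad) and "tvec" (3), from world to camera coordinates, as OpenCV has them; the wrist camera has in their place "hand_eye" (4x4, takes a point from camera to tool coordinates, whose origin is the TCP and whose axes are the flange's). Camera axes: x right, y down, z forward; pixel columns grow to the right and rows downward; lengths in mm; the calibration is good to about 2 mm. A picture is of the moment at which its call begins: read the wrist's pose just before it. There is no depth.
- arm.job_done(): hands the job in; it is judged then, once.
Trained networks look in the newest picture that a camera, given by its name, has taken for a name from the list of things; names that differ only in an ending like _2 or _b are one class to them, and where a whole thing is asked for, a point or a joint stands for the part that bears it (a point fixed in the world has none). Each returns a list of dicts, best first, with "p" (0 to 1); they miss things now and then, are a little off and sometimes report something else, mostly with a low value. They report only what shows in the picture. A call takes as long as a camera call. They do not tell look-alikes from the thing itself.
- arm.look_for(camera, thing): "box" ([centre column, centre row, width, height] in pixels, round what is visible of it).
- arm.spot_point(camera, thing): "centre" ([column, row] in pixels: a listed point, or the origin of a listed thing).
The state is a dict: "clock": time; "joints": joint angles; "joint_vel": joint speeds; "joint_efforts": joint torques, N m; "position": TCP position; "ee_rot": TCP orientation; "contact_force": force on the tool from outside, world axes, zero at the start; "wrist_torque": the same for the moment, N m; "gripper_width": finger opening in mm; "grasp_force": force on a finger pad.
Only numpy, scipy, OpenCV 4.12 (cv2) and the standard library are available. Lean on these libraries where they do the work, as an engineer would, in place of code of your own. Each camera call takes 0.05 s, during which the arm holds its last target. There are 200 camera calls.

## Working session

There is one attempt and no reset: what is moved stays moved. The work goes in short steps, Python scripts to look and compute and a tool call to move; the robot and the scene stay as the last step left them, time stands still between calls to the robot, and variables do not carry over. Pictures are saved under pics/ and viewed, at most 13 in all, crops included, and the job is handed in when it is done.

Besides the shell and the picture viewer there is one more tool, called after "Emit:" as name(argument=value, ...), one argument or row to a line, values as JSON. servo_tool: Moves the arm, as the interface text tells. Its arguments: {"type":"object","properties":{"increments":{"type":"array","items":{"type":"array","items":{"type":"number"}}}},"required":["increments"]}

```bash
mkdir -p pics; cat > h.py <<'E'
import numpy as np, cv2
from scipy.spatial.transform import Rotation as R
from bench import arm
def cam(im):
    K=np.array([[im['fx'],0,im['cx']],[0,im['fy'],im['cy']],[0,0,1.]])
    if 'hand_eye' in im:
        s=arm.read_state(); T=np.eye(4); T[:3,:3]=R.from_quat(s['ee_rot']).as_matrix(); T[:3,3]=s['position']
        M=T@np.array(im['hand_eye']); return K,M[:3,:3],M[:3,3]
    Rm=cv2.Rodrigues(np.array(im['rvec'],float))[0]
    return K,Rm.T,-Rm.T@np.array(im['tvec'],float).ravel()
def ray(c,px):
    K,Rw,o=c; d=Rw@np.linalg.inv(K)@np.array([px[0],px[1],1.]); return o,d/np.linalg.norm(d)
def onz(c,px,z):
    o,d=ray(c,px); return o+d*(z-o[2])/d[2]
def proj(c,P):
    K,Rw,o=c; p=K@Rw.T@(np.array(P,float)-o); return p[:2]/p[2]
def tri(rays):
    A=sum(np.eye(3)-np.outer(d,d) for o,d in rays); b=sum((np.eye(3)-np.outer(d,d))@o for o,d in rays)
    return np.linalg.solve(A,b)
def save(im,n): cv2.imwrite('pics/'+n,cv2.cvtColor(im['color'],cv2.COLOR_RGB2BGR))
E
python3 - <<'E'
from h import *
np.set_printoptions(precision=1,suppress=True)
Z=dict(jig=0,hinge=38,base_hole=38,nest=26,sample=26,rack=0,pin=8,black_pin=8,brass_pin=8,dish=0,slide_box=0,glue=0,torch=0,wire_spool=0,lid_edge=None,lid_hole=None,housing=None)
s=arm.read_state(); print(s)
for n in('top','side'):
    im=arm.get_image(n); save(im,n+'0.png'); c=cam(im); print(n,c[2])
    for t,z in Z.items():
        for r in arm.spot_point(n,t)[:4]:
            if r['p']>.2: print(n,t,round(r['p'],2),np.array(r['centre']),onz(c,r['centre'],z) if z is not None else '')
E
```

```text
{'clock': 0.0, 'joints': array([-1.1,  0.4,  0. , -0. , -1.2, -0.3]), 'joint_vel': array([ 0., -0., -0.,  0., -0.,  0.]), 'joint_efforts': array([ -0. , -39.2,  18.8,   4.2,  -0. ,  -0. ]), 'position': array([ 139.2, -608.7,  230.2]), 'ee_rot': array([-0.1,  1. ,  0. , -0. ]), 'contact_force': array([ 0.1, -0.1, -0.1]), 'wrist_torque': array([ 0.,  0., -0.]), 'grasp_force': 0.0, 'gripper_width': 85.0296641764463}
top [ 397.4   80.1 1511.3]
top jig 0.97 [252.8 227.5] [566.2 248.9   0. ]
top jig 0.91 [391.9 308.6] [ 346.5 -112.5    0. ]
top jig 0.86 [251.9 323.1] [315.3 253.3   0. ]
top jig 0.83 [107.4 264.8] [474.4 633.9   0. ]
top hinge 0.87 [257.4 199.9] [633.7 232.1  38. ]
top hinge 0.86 [396.8 288.8] [ 397.7 -121.7   38. ]
top hinge 0.72 [252.6 301. ] [373.2 246.7  38. ]
top hinge 0.7 [103.9 239.7] [537.5 629.9  38. ]
top base_hole 0.92 [249.6 242.6] [522.9 253.2  38. ]
top base_hole 0.82 [256.8 342.6] [268.2 236.9  38. ]
top base_hole 0.75 [ 93.2 283. ] [426.4 655.8  38. ]
top base_hole 0.61 [382.7 333.6] [285.3 -82.5  38. ]
top nest 0.91 [251.5 325.1] [311.7 251.4  26. ]
top nes
[... 2260 characters left out ...]
0. ] [367.1 449.8   0. ]
side dish 0.49 [334.7 165.3] [649.  447.6   0. ]
side glue 0.7 [314.  363.1] [ 518.  -219.9    0. ]
side glue 0.66 [399.8 282.4] [750.7 -26.1   0. ]
side torch 0.63 [365.9 466.1] [ 593.4 -431.7    0. ]
side torch 0.63 [335.7 204.8] [628.5 266.    0. ]
side wire_spool 0.48 [319.  170.2] [596.6 427.8   0. ]
side lid_edge 0.66 [335.9 167. ] 
side lid_edge 0.63 [199.4 302.3] 
side lid_edge 0.61 [200.1 202.8] 
side lid_edge 0.55 [258.1 115.8] 
side lid_hole 0.77 [206.1 201.5] 
side lid_hole 0.67 [208.1 307.2] 
side lid_hole 0.62 [340.1 174.6] 
side housing 0.85 [225.9 197.1] 
side housing 0.85 [226.6 305.7] 
side housing 0.82 [274.4 116. ] 
side housing 0.74 [347.6 186.4]
```

View pics/top0.png

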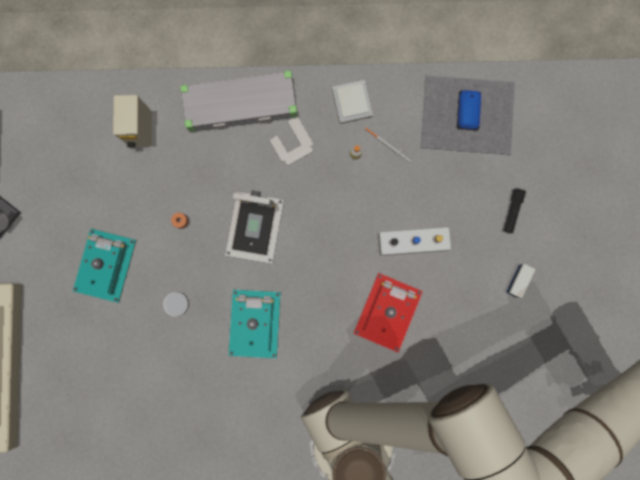

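View pics/side0.png

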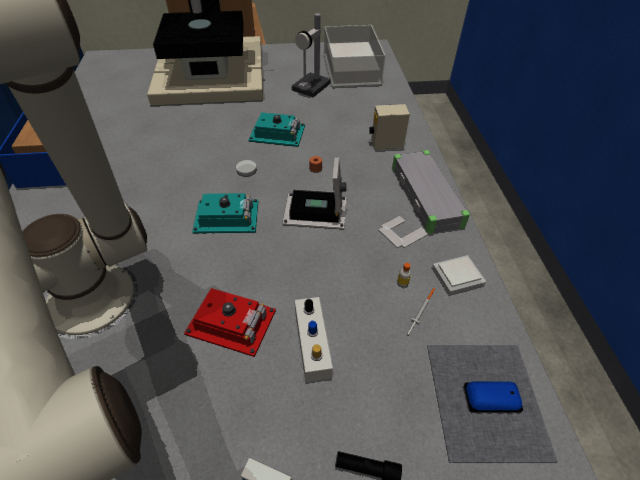

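The top view shows the real black jig at (254,227), open with its hinge at the top. The rack is at (415,241) with blue in the middle at (416,240), black on the left and brass on the right; the red and turquoise jigs are decoys. The side view agrees: lid upright at (338,185), blue pin at (312,327).

```bash
cat >> h.py <<'E'
np.set_printoptions(precision=4,suppress=True)
def go(P,yaw=None,frm=None):
    """tool-frame shift (m) + rotvec (deg) to reach world point P, pointing down with tool y at world angle yaw (mod pi)"""
    s=arm.read_state(); Rt=R.from_quat(s['ee_rot']); p=np.array(s['position'])
    sh=Rt.inv().apply(np.array(P)-p)/1000
    rv=np.zeros(3)
    if yaw is not None:
        best=None
        for k in(0,np.pi):
            y=np.array([np.cos(yaw+k),np.sin(yaw+k),0]); z=np.array([0,0,-1.]); x=np.cross(y,z)
            r=(Rt.inv()*R.from_matrix(np.c_[x,y,z])).as_rotvec(degrees=True)
            if best is None or np.linalg.norm(r)<np.linalg.norm(best): best=r
        rv=best
    y=Rt.apply([0,1,0]); print('pos',p,'yaw_y',np.arctan2(y[1],y[0]),'j',s['joints'],'F',s['contact_force'],'w',s['gripper_width'],'t',s['clock'])
    print('shift',sh,'rot',rv)
E
python3 - <<'E'
from h import *
im=arm.get_image('wrist'); print(im['hand_eye'],im['fx'],im['cx'],im['cy'])
go([440,-175,330],0.12)
go([480,200,400],-.15)
print(R.from_quat(arm.read_state()['ee_rot']).as_matrix())
E
```

```text
[[  -0.0006   -0.9502   -0.3116   79.2889]
 [   1.       -0.0007    0.0001    1.1706]
 [  -0.0004   -0.3116    0.9502 -142.1093]
 [   0.        0.        0.        1.    ]] 351.3158234255334 312.35691316616584 237.85345498717226
pos [ 139.3646 -609.2422  231.3182] yaw_y 1.795655272592437 j [-1.0874  0.3847  0.0079 -0.     -1.194  -0.2586] F [ 0.1524  0.2782 -0.2177] w 85.31258280900629 t 1.85
shift [-0.3899  0.3563 -0.0987] rot [  0.0007   0.0012 -83.992 ]
pos [ 139.3646 -609.2422  231.3182] yaw_y 1.795655272592437 j [-1.0874  0.3847  0.0079 -0.     -1.194  -0.2586] F [ 0.1524  0.2782 -0.2177] w 85.31258280900629 t 1.85
shift [-0.5125  0.7129 -0.1687] rot [  0.0008   0.001  -68.5222]
[[-0.9748 -0.223   0.    ]
 [-0.223   0.9748  0.    ]
 [-0.      0.     -1.    ]]
```

Emit:
servo_tool(
  increments=[
    [1, -0.1, 0.06, -0.06, 0, 0, -10],
    [1, -0.468, 0.384, -0.069, 0, 0, -84],
    [1, -0.468, 0.384, -0.069, 0, 0, -84],
    [1, -0.468, 0.384, -0.069, 0, 0, -84],
    [1, -0.468, 0.384, -0.069, 0, 0, -84],
    [1, -0.468, 0.384, -0.069, 0, 0, -84],
    [1, -0.468, 0.384, -0.069, 0, 0, -84],
    [1, -0.468, 0.384, -0.069, 0, 0, -84],
    [1, -0.468, 0.384, -0.069, 0, 0, -84],
    [1, -0.468, 0.384, -0.069, 0, 0, -84],
    [1, -0.468, 0.384, -0.069, 0, 0, -84],
    [1, -0.468, 0.384, -0.069, 0, 0, -84],
  ],
)

```text
clock: 3.35
position: [509.7, -130.5, 300.2]
ee_rot: [0.748, -0.663, -0.0, 0.0]
contact_force: [-1.0, 0.5, -0.6]
gripper_width: 85.6
grasp_force: 0.0
```

```bash
python3 - <<'E'
from h import *
im=arm.get_image('wrist'); c=cam(im); save(im,'w1.png')
for t,z in dict(pin=8,black_pin=8,brass_pin=8,rack=0).items():
    for r in arm.spot_point('wrist',t)[:3]: print(t,round(r['p'],2),r['centre'],onz(c,r['centre'],z))
    for r in arm.look_for('wrist',t)[:3]: print(' box',t,round(r['p'],2),r['box'])
# colour blob of blue head
hsv=cv2.cvtColor(im['color'],cv2.COLOR_RGB2HSV); m=cv2.inRange(hsv,(105,120,50),(125,255,255))
n,l,st,ce=cv2.connectedComponentsWithStats(m)
for i in range(1,n):
    if st[i,4]>60: print('blue',st[i],ce[i],onz(c,ce[i],72))
go([560,160,380],-0.15)
E
```

```text
pin 0.75 [305.1, 154.2] [ 523.4606 -171.9144    8.    ]
pin 0.18 [243.0, 432.2] [573.1132 268.8941   8.    ]
 box pin 0.83 [306.1, 162.8, 19.8, 20.8]
black_pin 0.6 [121.4, 245.4] [749.3046 -27.5033   8.    ]
black_pin 0.57 [302.5, 202.2] [ 520.0893 -112.8732    8.    ]
black_pin 0.49 [203.7, 425.8] [635.4711 263.1474   8.    ]
 box black_pin 0.95 [304.8, 211.8, 21.7, 23.3]
 box black_pin 0.38 [204.6, 413.6, 2.4, 8.9]
brass_pin 0.73 [312.8, 108.4] [ 520.4094 -224.553     8.    ]
 box brass_pin 0.89 [309.8, 107.9, 20.6, 23.7]
 box brass_pin 0.43 [306.3, 162.1, 23.6, 23.2]
rack 0.71 [307.2, 155.3] [ 520.8155 -170.2183    0.    ]
 box rack 0.68 [308.7, 153.9, 64.4, 166.1]
blue [298 153  19  20 262] [307.271  162.7595] [ 519.7027 -169.0845   72.    ]
pos [ 509.7345 -131.031   300.4181] yaw_y -3.0223446779224625 j [ 0.0569  0.1721 -0.114  -0.     -1.2845  0.0624] F [ 0.4589 -0.0871 -0.0725] w 85.73588472145487 t 3.8
shift [-0.283  -0.0845 -0.0796] rot [-0.0093  0.0008 15.4268]
```

View pics/w1.png

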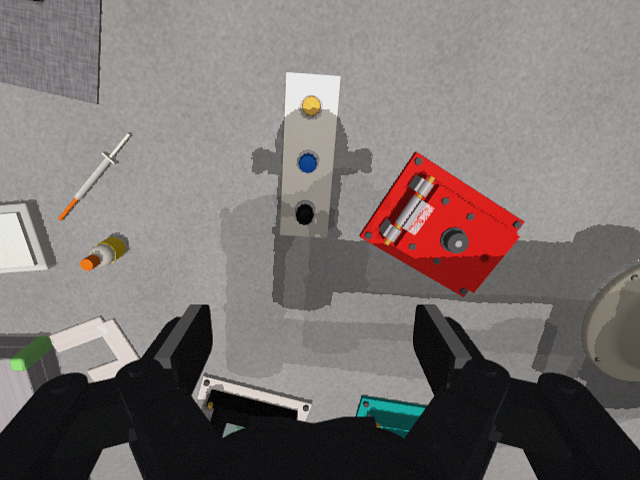

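The wrist view shows the blue head at (307,162), between brass (311,105) and black (305,214). The black jig is partly visible at the bottom, around (255,410). Next I move over the jig to measure it.

Emit:
servo_tool(
  increments=[
    [0.3, -0.395, -0.108, -0.05, 0, 0, 15],
    [0, -0.395, -0.108, -0.05, 0, 0, 15],
    [0, -0.395, -0.108, -0.05, 0, 0, 15],
    [0, -0.395, -0.108, -0.05, 0, 0, 15],
    [0, -0.395, -0.108, -0.05, 0, 0, 15],
    [0, -0.395, -0.108, -0.05, 0, 0, 15],
    [0, -0.395, -0.108, -0.05, 0, 0, 15],
    [0, -0.395, -0.108, -0.05, 0, 0, 15],
    [0, -0.395, -0.108, -0.05, 0, 0, 15],
    [0, -0.395, -0.108, -0.05, 0, 0, 15],
  ],
)

```text
clock: 5.05
position: [569.9, 273.1, 350.7]
ee_rot: [-0.655, 0.756, -0.0, 0.0]
contact_force: [0.3, -0.1, 0.2]
gripper_width: -0.2
grasp_force: 0.0
```

```bash
python3 - <<'E'
from h import *
im=arm.get_image('wrist'); c=cam(im); save(im,'w2.png')
for t,z in dict(jig=0,hinge=38,base_hole=38,nest=26,sample=26,lid_edge=155,lid_hole=140,housing=95).items():
    for r in arm.spot_point('wrist',t)[:2]: print(t,round(r['p'],2),r['centre'],onz(c,r['centre'],z))
go([650,240,300])
E
```

```text
jig 0.77 [310.3, 160.7] [568.7157 244.5422   0.    ]
jig 0.77 [496.2, 140.4] [315.7236 253.9602   0.    ]
hinge 0.95 [263.5, 161.9] [627.1177 233.6655  38.    ]
hinge 0.87 [459.7, 140.9] [379.6396 243.4825  38.    ]
base_hole 0.91 [433.7, 411.0] [427.3015 665.263   38.    ]
base_hole 0.89 [551.0, 134.0] [267.2031 251.4186  38.    ]
nest 0.75 [403.1, 398.5] [472.7772 644.389   26.    ]
nest 0.58 [507.3, 138.5] [314.5334 250.5149  26.    ]
sample 0.59 [310.1, 162.8] [568.8558 244.5606  26.    ]
sample 0.17 [459.4, 277.7] [377.9493 438.2593  26.    ]
lid_edge 0.87 [245.5, 179.7] [629.8385 237.7715 155.    ]
lid_edge 0.59 [445.8, 413.2] [446.7974 549.7954 155.    ]
lid_hole 0.87 [249.3, 175.6] [628.3981 236.2007 140.    ]
lid_hole 0.75 [556.3, 136.3] [327.4377 241.6893 140.    ]
housing 0.87 [524.3, 136.8] [332.3848 243.1668  95.    ]
housing 0.75 [406.9, 416.4] [482.1584 610.5741  95.    ]
pos [569.8721 274.3199 350.3589] yaw_y 2.999622145164583 j [ 0.7041  0.3475  0.2438 -0.     -1.4671 -0.846 ] F [ 0.3075  0.205  -0.4939] w 0.03301910858693141 t 5.5
shift [ 0.0226 -0.0842  0.0504] rot [0. 0. 0.]
```

View pics/w2.png

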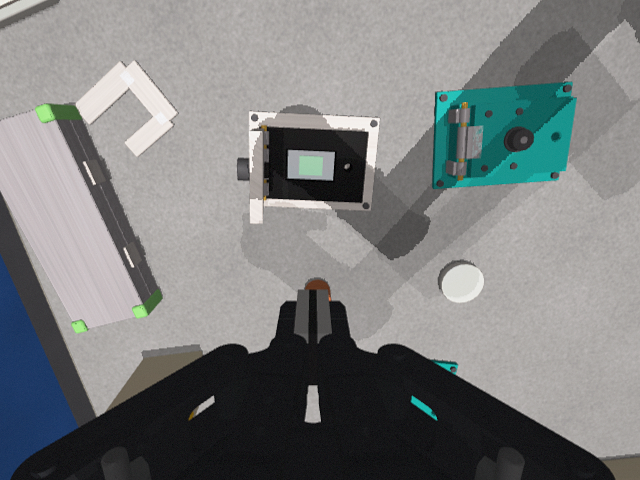

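The wrist view shows the jig with its base hole at (347,167), sample at (311,165) and hinge at (264,163). The lid is seen almost edge-on around (256,170), so it is near vertical, with the housing stem at (243,168).

```bash
python3 - <<'E'
from h import *
from scipy.optimize import least_squares
im=arm.get_image('wrist'); c=cam(im)
cs=cam(arm.get_image('side')); ct=cam(arm.get_image('top'))
print('bh',onz(c,[347,167],38),'plate corners',[onz(c,p,8)[:2] for p in([250,112],[379,119],[370,209])])
obs={'lid_edge':[(c,(245.5,179.7)),(cs,(335.9,167)),(ct,(250.5,195.1))],'lid_hole':[(c,(249.3,175.6)),(cs,(340.1,174.6)),(ct,(249,196.9))],'housing':[(cs,(347.6,186.4)),(ct,(258,190.4))]}
for k,v in obs.items(): print(k,tri([ray(*o) for o in v]))
W=[(c,(347,167),'bh'),(c,(263.5,161.9),'hi'),(ct,(249.6,242.6),'bh'),(cs,(297.7,197.5),'bh'),(ct,(257.4,199.9),'hi')]+[(a,b,k) for k,v in obs.items() for a,b in v]
def pts(q):
    x,y,w,a=q; ex=np.array([np.cos(w),np.sin(w),0]); o=np.array([x,y,38]); h=o+108*ex; z=np.array([0,0,1])
    u=-np.cos(a)*ex+np.sin(a)*z; n=np.sin(a)*ex+np.cos(a)*z
    return dict(bh=o,hi=h,lid_edge=h+126*u+12*n,lid_hole=h+108*u+12*n,housing=h+60*u+28*n)
f=lambda q:np.concatenate([(proj(cc,pts(q)[k])-px)*(1 if cc is c else 1) for cc,px,k in W])
r=least_squares(f,[520,257,-.15,1.4],loss='soft_l1'); print(r.x,f(r.x).reshape(-1,2)); print(pts(r.x))
E
```

```text
bh [522.618  256.4153  38.    ] plate corners [array([637.0211, 172.384 ]), array([471.912 , 204.7687]), array([494.5515, 323.2852])]
lid_edge [623.8363 236.583  163.9498]
lid_hole [629.0833 240.3844 133.2915]
housing [648.6588 223.3332 105.4298]
[522.2004 256.5449  -0.1937   1.4547] [[ 0.3364  0.0547]
 [-0.8132  0.761 ]
 [-1.2984  0.3129]
 [ 1.4877  2.1755]
 [-1.4029  2.1254]
 [ 1.9421 -2.0256]
 [ 2.7128 -0.5791]
 [-0.4149 -0.1376]
 [-0.8053 -0.7733]
 [-0.9982 -2.7107]
 [ 2.1169 -1.5532]
 [-1.3109 -0.6433]
 [-3.1662 -0.4241]]
{'bh': array([522.2004, 256.5449,  38.    ]), 'hi': array([628.1799, 235.7521,  38.    ]), 'lid_edge': array([625.5495, 236.2682, 164.5417]), 'lid_hole': array([627.5962, 235.8666, 146.663 ]), 'housing': array([648.6488, 231.7361, 100.8402])}
```

Emit:
servo_tool(
  increments=[
    [0, 0.033, -0.123, 0.1, 0, 0, 3],
    [0, 0.033, -0.123, 0.1, 0, 0, 3],
    [0, 0.033, -0.123, 0.1, 0, 0, 3],
    [0, 0.033, -0.123, 0.15, 0, 0, 3],
    [0, 0.033, -0.123, 0.215, 0, 0, 3],
    [0, 0.033, -0.123, 0.215, 0, 0, 3],
    [0, 0.033, -0.123, 0.215, 0, 0, 3],
  ],
)

```text
clock: 6.52
position: [688.5, 225.0, 137.7]
ee_rot: [-0.636, 0.772, -0.001, 0.001]
contact_force: [0.0, -0.2, -0.2]
gripper_width: 0.3
grasp_force: 0.0
```

```bash
python3 - <<'E'
from h import *
ex=np.array([.981,-.1925,0]); h=np.array([628.2,235.75,0])
for s,z in((30,137),(-53,125),(-76,103)): go(h+s*ex+[0,0,z])
E
```

```text
pos [688.4612 224.9746 137.6685] yaw_y 2.948489155316254 j [ 0.5389  0.6169  0.1596  0.0017 -1.1103 -0.7328] F [ 0.0038 -0.216  -0.1607] w 0.33301155495984686 t 6.525
shift [0.001  0.0312 0.0006] rot [0. 0. 0.]
pos [688.4612 224.9746 137.6685] yaw_y 2.948489155316254 j [ 0.5389  0.6169  0.1596  0.0017 -1.1103 -0.7328] F [ 0.0038 -0.216  -0.1607] w 0.33301155495984686 t 6.525
shift [0.001  0.1142 0.0123] rot [0. 0. 0.]
pos [688.4612 224.9746 137.6685] yaw_y 2.948489155316254 j [ 0.5389  0.6169  0.1596  0.0017 -1.1103 -0.7328] F [ 0.0038 -0.216  -0.1607] w 0.33301155495984686 t 6.525
shift [0.001  0.1373 0.0342] rot [0. 0. 0.]
```

Emit:
servo_tool(
  increments=[
    [0, 0.001, 0.025, 0, 0, 0, 0],
    [0, 0.001, 0.045, 0, 0, 0, 0],
    [0, 0.001, 0.062, 0, 0, 0, 0],
    [0, 0.001, 0.079, 0.001, 0, 0, 0],
    [0, 0.001, 0.096, 0.005, 0, 0, 0],
    [0, 0.001, 0.112, 0.012, 0, 0, 0],
    [0, 0.001, 0.126, 0.022, 0, 0, 0],
    [0, 0.001, 0.138, 0.034, 0, 0, 0],
    [0, 0.001, 0.138, 0.034, 0, 0, 0],
  ],
)

```text
clock: 7.65
position: [552.3, 251.4, 104.4]
ee_rot: [-0.636, 0.772, -0.0, 0.002]
contact_force: [-0.4, -0.3, 0.1]
gripper_width: -0.3
grasp_force: 0.0
```

```bash
python3 - <<'E'
from h import *
im=arm.get_image('side'); cs=cam(im); cv2.imwrite('pics/s3.png',cv2.resize(cv2.cvtColor(im['color'],cv2.COLOR_RGB2BGR)[120:280,230:430],None,fx=4,fy=3.75))
go([522,256,200])
for t in('lid_edge','lid_hole','housing'): print(t,[(round(r['p'],2),r['centre']) for r in arm.spot_point('side',t)[:4]])
E
```

```text
pos [553.0168 251.4587 104.5347] yaw_y 2.94890616233678 j [ 0.6934  0.4671 -0.2058  0.0011 -0.8922 -0.8867] F [ 0.8777 -0.6553  0.2953] w -0.05524149098908765 t 7.7
shift [ 0.0011  0.0309 -0.0956] rot [0. 0. 0.]
lid_edge [(0.94, [295.3, 181.6]), (0.85, [200.3, 301.8]), (0.74, [259.5, 121.2]), (0.66, [199.7, 203.6])]
lid_hole [(0.75, [212.7, 307.7]), (0.66, [206.6, 201.7]), (0.64, [259.4, 118.7]), (0.63, [301.5, 186.9])]
housing [(0.76, [273.6, 115.3]), (0.74, [227.9, 305.7]), (0.58, [225.5, 200.1])]
```

View pics/s3.png

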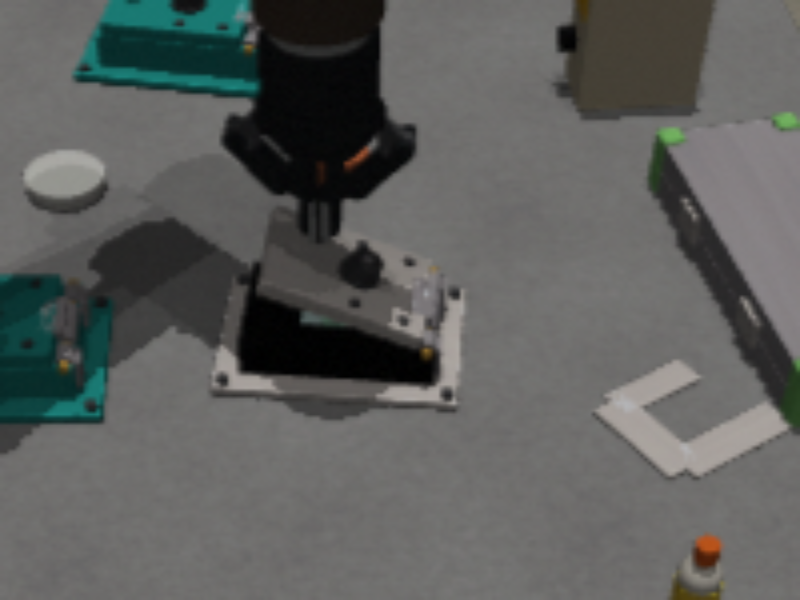

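The lid is at about 0.5 rad with the shut fingers on it (crop position (320,215)). I follow it down, then lift away.

Emit:
servo_tool(
  increments=[
    [0, 0.001, 0.008, 0.012, 0, 0, 0],
    [0, 0.001, 0.014, 0.026, 0, 0, 0],
    [0, 0.001, 0.018, 0.038, 0, 0, 0],
    [0, 0.001, 0.018, 0.045, 0, 0, 0],
    [0, 0.001, 0.018, 0.047, 0, 0, 0],
    [0, 0.001, 0.018, 0.047, 0, 0, 0],
    [0, 0.001, 0.018, 0, 0, 0, 0],
    [0.2, 0.02, 0.018, -0.06, 0, 0, 0],
    [0.5, 0.06, 0.018, -0.11, 0, 0, 0],
    [0.8, 0.1, 0.018, -0.15, 0, 0, 0],
  ],
)

```text
clock: 9.1
position: [514.8, 154.8, 254.1]
ee_rot: [-0.636, 0.772, -0.0, 0.002]
contact_force: [1.3, 0.0, 0.3]
gripper_width: 52.8
grasp_force: 0.0
```

```bash
python3 - <<'E'
from h import *
ims=arm.get_image('side'); cs=cam(ims); 
for t in('lid_edge','lid_hole','housing'): print(t,[(round(r['p'],2),r['centre']) for r in arm.spot_point('side',t)[:4]])
ex=np.array([.981,-.1925,0]);h=np.array([628.2,235.75,38])
for a in(0,.06,.15,.3):
    u=-np.cos(a)*ex+np.sin(a)*np.array([0,0,1]);n=np.sin(a)*ex+np.cos(a)*np.array([0,0,1]); print(a,proj(cs,h+126*u+12*n),proj(cs,h+108*u+12*n),proj(cs,h+60*u+28*n))
im=arm.get_image('wrist'); c=cam(im); print('wrist')
for t,z in dict(lid_edge=53,lid_hole=53,housing=70).items(): print(t,[(round(r['p'],2),r['centre'],onz(c,r['centre'],z)) for r in arm.spot_point('wrist',t)[:2]])
canvas=np.zeros((480,800,3),np.uint8); canvas[:,:]=0
w=cv2.cvtColor(im['color'],cv2.COLOR_RGB2BGR); s=cv2.cvtColor(ims['color'],cv2.COLOR_RGB2BGR)
canvas[:480,:480]=cv2.resize(w,(480,360)).repeat(1,0)[:,:] if False else cv2.copyMakeBorder(cv2.resize(w,(480,360)),0,120,0,0,0); canvas[:320,480:]=cv2.resize(s[140:260,250:370],(320,320))
cv2.imwrite('pics/c4.png',canvas)
go([512,-135,200],0.12)
E
```

```text
lid_edge [(0.77, [204.6, 303.5]), (0.76, [201.6, 202.2]), (0.67, [289.6, 194.2])]
lid_hole [(0.66, [210.2, 307.7]), (0.62, [301.7, 197.4]), (0.61, [205.2, 201.6]), (0.56, [259.4, 118.4])]
housing [(0.97, [319.4, 195.0]), (0.71, [228.4, 308.5]), (0.58, [226.0, 198.7])]
0 [292.721  196.0669] [299.1165 196.508 ] [316.2707 193.3944]
0.06 [292.9726 194.0779] [299.394  194.8078] [316.9267 192.4752]
0.15 [293.6584 191.1188] [300.0743 192.2857] [318.0571 191.1577]
0.3 [295.6264 186.3153] [301.9104 188.2114] [320.311  189.1544]
wrist
lid_edge [(0.92, [582.0, 250.3], array([250.2999, 255.535 ,  53.    ])), (0.56, [341.3, 298.4], array([503.6333, 261.839 ,  53.    ]))]
lid_hole [(0.72, [323.0, 297.6], array([522.8797, 257.0354,  53.    ])), (0.67, [558.5, 254.4], array([274.0342, 255.4479,  53.    ]))]
housing [(0.79, [273.6, 300.3], array([572.1851, 241.2328,  70.    ])), (0.68, [522.3, 257.8], array([320.3317, 243.2933,  70.    ]))]
pos [514.1208 155.7802 249.9399] yaw_y 2.9480773152880775 j [ 0.5961  0.2231 -0.1758 -0.0002 -1.1744 -0.7895] F [-0.3092 -0.3384 -0.1145] w 68.46362668160467 t 9.5
shift [ 0.2857 -0.0539  0.0503] rot [  0.1231  -0.0739 -17.963 ]
```

View pics/c4.png

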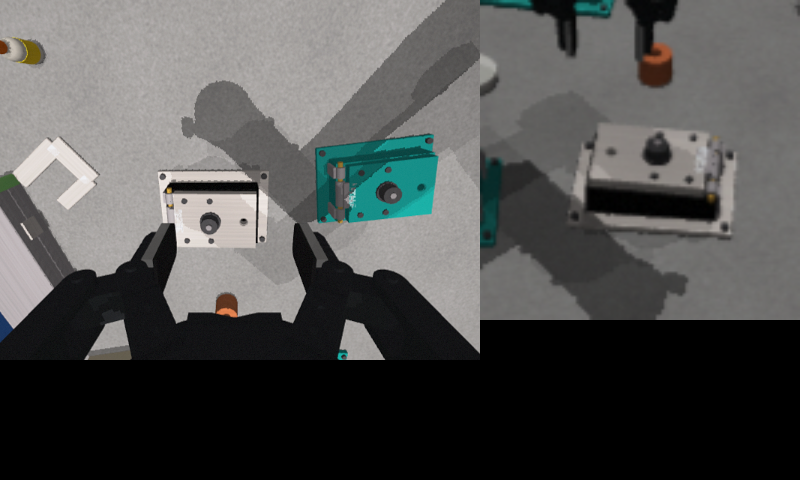

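The lid lies nearly shut: its hole is at canvas (243,221) in the wrist view, and the side crop shows it flat. Now to the rack.

Emit:
servo_tool(
  increments=[
    [1, 0.29, -0.061, 0, 0, 0, -18],
    [1, 0.29, -0.061, 0.02, 0, 0, -18],
    [1, 0.29, -0.061, 0.05, 0, 0, -18],
    [1, 0.29, -0.061, 0.05, 0, 0, -18],
    [1, 0.29, -0.061, 0.05, 0, 0, -18],
    [1, 0.29, -0.061, 0.05, 0, 0, -18],
    [1, 0.29, -0.061, 0.05, 0, 0, -18],
    [1, 0.29, -0.061, 0.05, 0, 0, -18],
  ],
)

```text
clock: 10.5
position: [518.8, -139.7, 201.4]
ee_rot: [0.749, -0.663, 0.0, -0.0]
contact_force: [-0.0, 0.3, -0.3]
gripper_width: 85.1
grasp_force: 0.0
```

```bash
python3 - <<'E'
from h import *
im=arm.get_image('wrist'); c=cam(im); save(im,'w5.png')
for t,z in dict(pin=8,black_pin=8,brass_pin=8).items():
    for r in arm.spot_point('wrist',t)[:2]: print(t,round(r['p'],2),r['centre'],onz(c,r['centre'],z))
hsv=cv2.cvtColor(im['color'],cv2.COLOR_RGB2HSV); m=cv2.inRange(hsv,(105,120,50),(125,255,255))
n,l,st,ce=cv2.connectedComponentsWithStats(m)
for i in range(1,n):
    if st[i,4]>100: print('blue',st[i],ce[i],onz(c,ce[i],79),onz(c,ce[i],65))
# model: project head cylinder silhouette and fit its bbox/centroid
from scipy.optimize import least_squares
i=max(range(1,n),key=lambda k:st[k,4])
th=np.linspace(0,2*np.pi,60)
def cen(q):
    P=[proj(c,[q[0]+9*np.cos(t),q[1]+9*np.sin(t),z]) for t in th for z in(51,79)]
    hull=cv2.convexHull(np.array(P,np.float32)); M=cv2.moments(hull); return np.array([M['m10'],M['m01']])/M['m00'],M['m00']
r=least_squares(lambda q:cen(q)[0]-ce[i],[520,-171],diff_step=1e-3); print('fit',r.x,'area',cen(r.x)[1],st[i,4])
go([*r.x,90],0.12)
E
```

```text
pin 0.93 [312.9, 180.3] [ 522.0917 -165.7111    8.    ]
black_pin 0.93 [309.4, 231.8] [ 519.2986 -114.2177    8.    ]
brass_pin 0.66 [322.3, 117.8] [ 520.5319 -222.7684    8.    ]
blue [304 176  25  28 507] [316.0651 189.4359] [ 520.3633 -170.1713   79.    ] [ 519.8972 -167.6461   65.    ]
fit [ 520.0104 -168.2277] area 543.3056614326779 507
pos [ 518.6306 -139.9289  201.6529] yaw_y -3.0197373107503993 j [ 0.0385  0.26   -0.2534  0.     -1.0567  0.0833] F [-0.0159  0.3266 -0.2422] w 85.11694402942783 t 10.7
shift [0.0282 0.0021 0.1117] rot [-0.0395 -0.0041  0.1063]
```

View pics/w5.png

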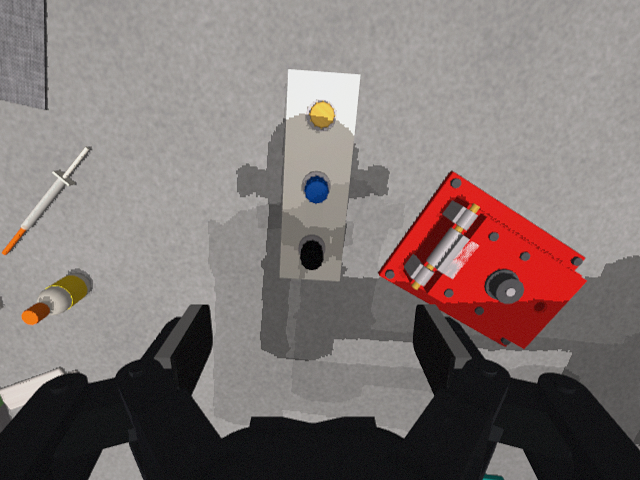

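The blue pin is at (316,189), with clear space on both sides for fingers closing along x. Descending to grasp.

Emit:
servo_tool(
  increments=[
    [1, 0.029, 0.002, 0.06, 0, 0, 0],
    [1, 0.029, 0.002, 0.1, 0, 0, 0],
    [1, 0.029, 0.002, 0.13, 0, 0, 0],
    [1, 0.029, 0.002, 0.148, 0, 0, 0],
    [1, 0.029, 0.002, 0.148, 0, 0, 0],
    [0.3, 0.029, 0.002, 0.148, 0, 0, 0],
    [0, 0.029, 0.002, 0.148, 0, 0, 0],
    [0, 0.029, 0.002, 0.148, 0, 0, 0],
    [0, 0.029, 0.002, 0.148, 0, 0, 0],
    [0, 0.029, 0.002, 0.148, 0, 0, 0],
    [0, 0.029, 0.002, 0.148, 0, 0, 0],
  ],
)

```text
clock: 12.08
position: [520.3, -170.0, 54.1]
ee_rot: [0.748, -0.663, 0.001, -0.0]
contact_force: [-1.9, 1.0, 5.1]
gripper_width: 16.2
grasp_force: 58.6
```

Emit:
servo_tool(
  increments=[
    [0, 0, 0, -0.01, 0, 0, 0],
    [0, 0, 0, -0.03, 0, 0, 0],
    [0, 0, 0, -0.06, 0, 0, 0],
    [0, 0, 0, -0.1, 0, 0, 0],
    [0, 0, 0, -0.14, 0, 0, 0],
    [0, 0, 0, -0.14, 0, 0, 0],
  ],
)

```text
clock: 12.82
position: [521.7, -170.2, 197.1]
ee_rot: [0.748, -0.663, 0.003, -0.002]
contact_force: [-0.5, 0.3, -2.1]
gripper_width: 16.1
grasp_force: 58.6
```

```bash
python3 - <<'E'
from h import *
im=arm.get_image('wrist'); c=cam(im)
ims=arm.get_image('side'); cs=cam(ims)
s=arm.read_state(); p=np.array(s['position'])
print('side',[(r['p'],r['centre']) for r in arm.spot_point('side','pin_tip')[:2]],'expected tip',proj(cs,p-[0,0,46]))
print('wrist',[(r['p'],r['centre']) for r in arm.spot_point('wrist','pin')[:2]],proj(c,p-[0,0,46]),proj(c,p),proj(c,p+[0,0,25]))
w=cv2.cvtColor(im['color'],cv2.COLOR_RGB2BGR); q=cv2.cvtColor(ims['color'],cv2.COLOR_RGB2BGR)
u,v=map(int,proj(cs,p)); print(u,v)
a=cv2.resize(w[180:480,200:425],(400,533)); b=cv2.resize(q[v-50:v+50,u-37:u+38],(400,533)); cv2.imwrite('pics/c6.png',np.hstack([a,b]))
go([522.5,257,194])
E
```

```text
side [(0.66, [310.8, 302.8]), (0.64, [402.8, 284.4])] expected tip [312.5034 305.0671]
wrist [(0.66, [313.3, 268.7])] [315.3912 265.1253] [315.9943 303.8595] [316.4829 335.2374]
312 291
pos [ 518.8097 -169.7438  191.9504] yaw_y -3.0218369666087534 j [-0.0194  0.285  -0.2443 -0.0006 -1.0444  0.1395] F [-1.2716 -0.178  -0.8352] w 15.999011812124449 t 13.025
shift [-0.4232 -0.0546 -0.0018] rot [0. 0. 0.]
```

View pics/c6.png

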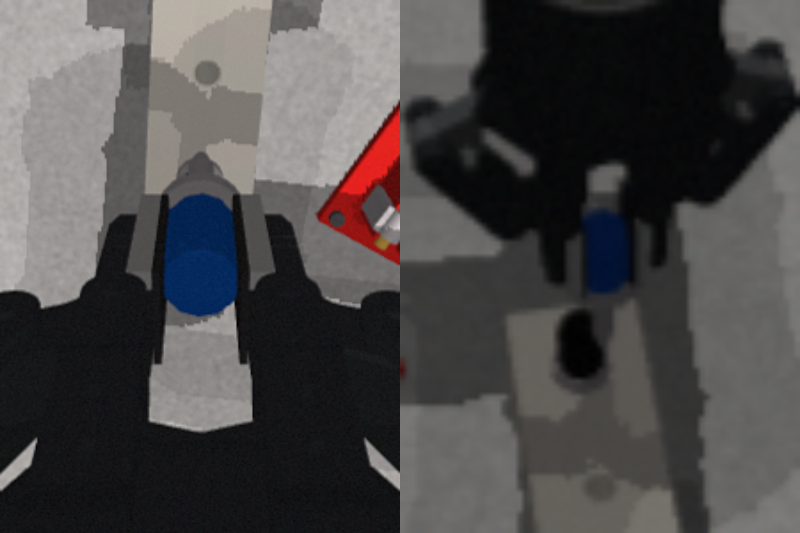

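The pin is held upright at its head, with the tip at about wrist px (314,267), close to the tool axis. I move over the hole and turn so that the fingers close along the jig's y, clear of the housing.

Emit:
servo_tool(
  increments=[
    [0, -0.424, -0.053, 0, 0, 0, -72],
    [0, -0.424, -0.053, 0, 0, 0, -72],
    [0, -0.424, -0.053, 0, 0, 0, -72],
    [0, -0.424, -0.053, 0, 0, 0, -72],
    [0, -0.424, -0.053, 0, 0, 0, -72],
    [0, -0.424, -0.053, 0, 0, 0, -72],
    [0, -0.424, -0.053, 0, 0, 0, -72],
    [0, -0.424, -0.053, 0, 0, 0, -72],
    [0, -0.424, -0.053, 0.03, 0, 0, -72],
    [0, -0.424, -0.053, 0.06, 0, 0, -72],
    [0, -0.424, -0.053, 0.075, 0, 0, -72],
    [0, -0.424, -0.053, 0.075, 0, 0, -72],
  ],
)

```text
clock: 14.52
position: [521.1, 256.3, 116.9]
ee_rot: [0.995, -0.097, -0.001, 0.001]
contact_force: [-0.1, -0.2, -0.7]
gripper_width: 16.2
grasp_force: 58.6
```

```bash
cat > fit.py <<'E'
from h import *
im=arm.get_image('wrist'); s=arm.read_state(); he=np.array(im['hand_eye'])
K=np.array([[im['fx'],0,im['cx']],[0,im['fy'],im['cy']],[0,0,1.]]); ct=(K,he[:3,:3],he[:3,3])   # camera in TOOL frame
print('pos',s['position'],'F',s['contact_force'],'t',s['clock'])
Rt=R.from_quat(s['ee_rot']); print('tilt axis z',Rt.apply([0,0,1]))
for t in('pin_tip','lid_hole'):
    for r in arm.spot_point('wrist',t)[:2]:
        d=46 if t=='pin_tip' else s['position'][2]-53
        o,v=ray(ct,r['centre']); P=o+v*(d-o[2])/v[2]; print(t,round(r['p'],2),r['centre'],'tool xyz',P,'world',Rt.apply(P)+s['position'])
E
cat fit.py > run1.py; cat >> run1.py <<'E'
w=cv2.cvtColor(im['color'],cv2.COLOR_RGB2BGR); cv2.imwrite('pics/w7.png',cv2.resize(w[190:340,220:420],(800,600),interpolation=cv2.INTER_CUBIC))
E
python3 run1.py
```

```text
pos [521.9289 256.9526 118.2755] F [ 0.3392  0.2883 -0.0441] t 14.575
tilt axis z [-0.0002 -0.0008 -1.    ]
pin_tip 0.88 [314.1, 268.0] tool xyz [ 0.098  -0.4835 46.    ] world [522.109  257.3734  72.2751]
pin_tip 0.74 [313.4, 246.2] tool xyz [13.5261 -0.8935 46.    ] world [535.3631 255.1803  72.274 ]
lid_hole 0.73 [314.8, 254.1] tool xyz [ 1.3569  0.0494 65.2755] world [523.2371 256.5927  53.    ]
```

View pics/w7.png

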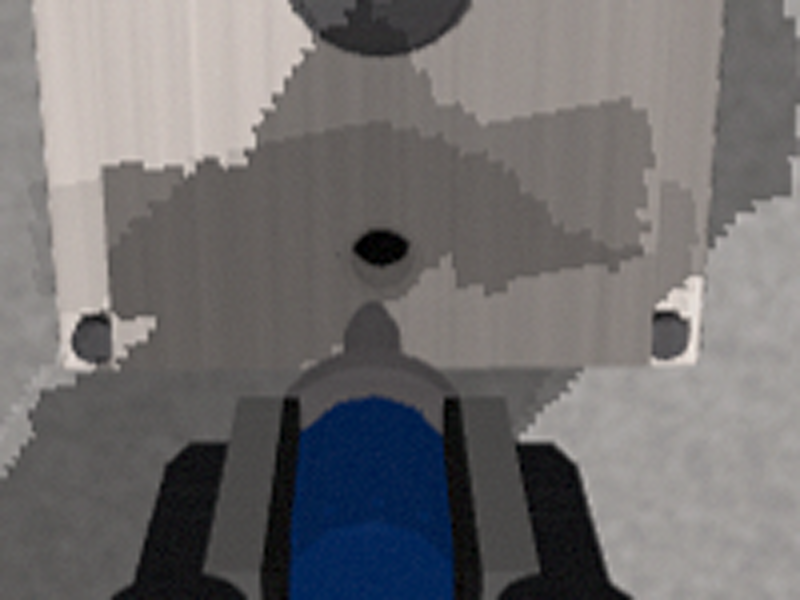

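The crop shows the tip at (373,302) and the hole's chamfer ring centred near (385,262), so the tip is about 1.6 mm off along tool y and good along x. I correct that and begin the insertion.

Emit:
servo_tool(
  increments=[
    [0, 0, 0.0016, 0.005, 0, 0, 0],
    [0, 0, 0.0016, 0.013, 0, 0, 0],
    [0, 0, 0.0016, 0.018, 0, 0, 0],
    [0, 0, 0.0016, 0.022, 0, 0, 0],
    [0, 0, 0.0016, 0.026, 0, 0, 0],
    [0, 0, 0.0016, 0.026, 0, 0, 0],
  ],
)

```text
clock: 15.42
position: [521.4, 255.5, 91.9]
ee_rot: [0.995, -0.097, -0.0, 0.0]
contact_force: [0.8, -1.2, -1.3]
gripper_width: 16.0
grasp_force: 58.6
```

```bash
python3 - <<'E'
from h import *
ims=arm.get_image('wrist'); 
s=arm.read_state(); print(s['position'],s['contact_force'],s['wrist_torque'],R.from_quat(s['ee_rot']).inv().apply(s['contact_force']))
w=cv2.cvtColor(ims['color'],cv2.COLOR_RGB2BGR); cv2.imwrite('pics/w8.png',cv2.resize(w[190:340,220:420],(800,600),interpolation=cv2.INTER_CUBIC))
E
```

```text
[521.3739 255.5393  92.0875] [ 0.4785 -0.8447 -1.2571] [-0.3887 -0.3494  0.0063] [0.6327 0.7358 1.2574]
```

View pics/w8.png

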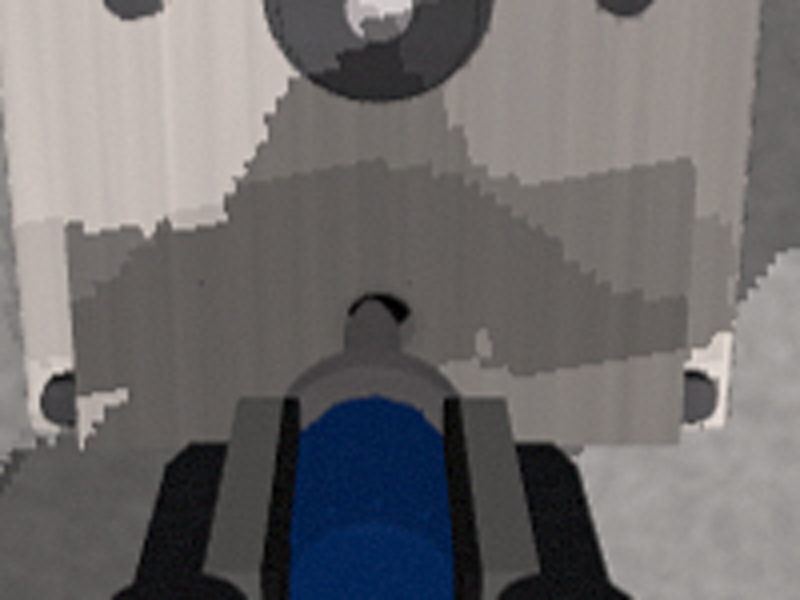

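The tip is in the hole mouth, about 1 mm left of centre: shank centre is crop x 373 against 380 for the hole. I nudge it and continue down.

Emit:
servo_tool(
  increments=[
    [0, 0, 0.001, 0.003, 0, 0, 0],
    [0, 0, 0.001, 0.008, 0, 0, 0],
    [0, 0, 0.001, 0.013, 0, 0, 0],
    [0, 0, 0.001, 0.018, 0, 0, 0],
    [0, 0, 0.001, 0.022, 0, 0, 0],
    [0, 0, 0.001, 0.022, 0, 0, 0],
  ],
)

```text
clock: 16.23
position: [521.1, 254.8, 69.8]
ee_rot: [0.995, -0.097, -0.0, 0.0]
contact_force: [0.8, -0.4, -1.3]
gripper_width: 16.0
grasp_force: 58.5
```

Emit:
servo_tool(
  increments=[
    [0, 0, 0, 0.003, 0, 0, 0],
    [0, 0, 0, 0.006, 0, 0, 0],
    [0, 0, 0, 0.009, 0, 0, 0],
    [0, 0, 0, 0.011, 0, 0, 0],
    [0, 0, 0, 0.011, 0, 0, 0],
  ],
)

```text
clock: 16.85
position: [521.1, 254.9, 59.4]
ee_rot: [0.995, -0.097, -0.0, -0.0]
contact_force: [-0.6, -0.0, 1.3]
gripper_width: 16.1
grasp_force: 58.7
```

Emit:
servo_tool(
  increments=[
    [0, 0, 0, 0.001, 0, 0, 0],
    [0, 0, 0, 0.002, 0, 0, 0],
    [0, 0, 0, 0.003, 0, 0, 0],
    [0, 0, 0, 0.003, 0, 0, 0],
  ],
)

```text
clock: 17.35
position: [521.0, 254.9, 58.0]
ee_rot: [0.995, -0.097, 0.0, 0.0]
contact_force: [-4.3, -0.2, 10.6]
gripper_width: 15.9
grasp_force: 59.9
```

Emit:
servo_tool(
  increments=[
    [0, -0.0007, 0, 0.001, 0, 0, 0],
    [0, -0.0007, 0, 0.002, 0, 0, 0],
    [0, -0.0007, 0, 0.002, 0, 0, 0],
    [0, -0.0007, 0, 0.002, 0, 0, 0],
  ],
)

```text
clock: 17.85
position: [521.1, 255.0, 57.9]
ee_rot: [0.995, -0.096, 0.001, -0.0]
contact_force: [-6.2, -2.9, 19.1]
gripper_width: 15.9
grasp_force: 60.9
```

```bash
python3 - <<'E'
from h import *
ims=arm.get_image('side'); cs=cam(ims); s=arm.read_state(); print(s['position'],s['contact_force'],s['wrist_torque'])
w=cv2.cvtColor(ims['color'],cv2.COLOR_RGB2BGR); cv2.imwrite('pics/s9.png',cv2.resize(w[150:240,260:380],(800,600),interpolation=cv2.INTER_CUBIC))
E
```

```text
[521.0386 254.9742  57.858 ] [-4.8274 -3.2156 20.0424] [-0.8468  1.7403  0.0042]
```

View pics/s9.png

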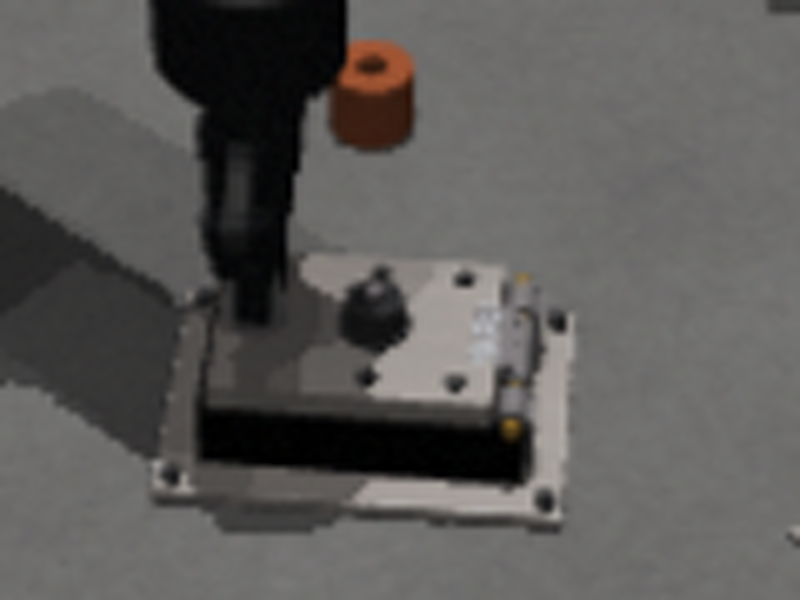

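The lid looks flat and fully shut with the pin down. z stopped dead at 57.9 mm, so the tip is about 12 mm above the table (26 mm deep), with about 20 N of push. Handing in.

```bash
python3 -c "
from bench import arm
print(arm.job_done())"
```

```text
the job is handed in; nothing more can be done
None
```

I closed the jig on the sample, pushed the blue pin through both holes (tip about 26 mm into the lower one) and handed the job in at about 18 s, still gripping the pin and pressing down with about 20 N; no verdict came back.

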